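# Unload the sample conditioner and latch its lid

### The job

The conditioning run is finished: press the red release button so the clear lid springs fully open, draw every sample cartridge straight up out of its sleeve, and lower each one upright into a free cell of the white cooling rack until its collar rests on the rack. When the sleeves are empty, swing the lid shut and press its blue lip down until the latch holds it. Keep the cartridges upright, do not drop them, and leave the bottle, the beaker and the green tip box where they are.

Things in the scene. Friction and masses are not known exactly. Their poses are not given: they have to be found in the camera images.
- station: Ivory bench-top conditioning station, fixed, 320 (x) x 240 (y) x 100 mm high, blue panel on its front. Origin: on its underside, 150 mm behind the front face, mid-width; x points to the hinge side, z up. Six vertical sleeves (bore 23.5, depth 65 mm) open in its top face, at x = 30, -22 and y = -60, 0, 60 mm; some may be empty. Only lid, button and cartridges stand above the top face
- hinge (a point): Middle of the lid's hinge line, which runs along the station's y axis; at x = 150, y = 0, z = 100 mm in the station's frame, axes as the station's. The lid is a clear hood, 205 mm from hinge line to front wall, 190 mm wide, 58 mm high
- lid (a joint): Lid angle: 0 shut, 1.42 rad at its open stop (standing up, short of upright, over the hinge side). A weak spring (about 2 N at the lip) opens it in 1 to 2 s once the latch lets go. A hidden latch catches by itself when the lip is pressed right down (5 to 10 N); the lid then rests below 0.02 rad. Not latched, it springs open again
- lid_lip (a point): Centre of the upper (outer) face of the lid's blue lip, moving with the lid: 220 mm from the hinge line, 108 mm above the bench when shut. The lip is 6 mm thick, 100 mm wide (y -80 to 20 mm in the station's frame) and projects 30 mm from the foot of the hood's front wall. Its x points from lip to hinge, z out of the upper face
- release_top (a point): Centre of the top of the red round release button (diameter 32 mm), on the station's top deck at x = -108, y = 75 mm in the station's frame
- release (a joint): Travel of the release button: 0 up, 0.007 m fully down; about 6 N presses it fully down; the latch lets go by 0.005 m. It springs back
- rack: White cooling rack, loose, 0.9 kg, 140 (x) x 200 (y) x 75 mm high; origin: centre of its underside, z up. Six open square cells, 34 mm wide, in its 10 mm thick top plate, at x = -31, 31 and y = -62, 0, 62 mm, all empty at the start; a cartridge let down a cell hangs by its collar on the top plate at 75 mm height, its foot 15 mm above the bench
- cart1_center (a point): Centre (half-way up) of a sample cartridge, z up: 106 mm tall, from the foot: steel shaft diameter 22 x 60 mm, blue collar diameter 46 x 6 mm, orange grip diameter 26 x 40 mm. The centre is 53 mm above the foot, 7 mm below the collar's underside and 13 mm below the foot of the orange grip; about 0.18 kg. In a sleeve the collar rests on the station's top. May be absent
- cart2_center (a point): Centre (half-way up) of a sample cartridge, z up: 106 mm tall, from the foot: steel shaft diameter 22 x 60 mm, blue collar diameter 46 x 6 mm, orange grip diameter 26 x 40 mm. The centre is 53 mm above the foot, 7 mm below the collar's underside and 13 mm below the foot of the orange grip; about 0.18 kg. In a sleeve the collar rests on the station's top. May be absent
- cart3_center (a point): Centre (half-way up) of a sample cartridge, z up: 106 mm tall, from the foot: steel shaft diameter 22 x 60 mm, blue collar diameter 46 x 6 mm, orange grip diameter 26 x 40 mm. The centre is 53 mm above the foot, 7 mm below the collar's underside and 13 mm below the foot of the orange grip; about 0.18 kg. In a sleeve the collar rests on the station's top. May be absent
- cart4_center (a point): Centre (half-way up) of a sample cartridge, z up: 106 mm tall, from the foot: steel shaft diameter 22 x 60 mm, blue collar diameter 46 x 6 mm, orange grip diameter 26 x 40 mm. The centre is 53 mm above the foot, 7 mm below the collar's underside and 13 mm below the foot of the orange grip; about 0.18 kg. In a sleeve the collar rests on the station's top. May be absent
- cart5_center (a point): Centre (half-way up) of a sample cartridge, z up: 106 mm tall, from the foot: steel shaft diameter 22 x 60 mm, blue collar diameter 46 x 6 mm, orange grip diameter 26 x 40 mm. The centre is 53 mm above the foot, 7 mm below the collar's underside and 13 mm below the foot of the orange grip; about 0.18 kg. In a sleeve the collar rests on the station's top. May be absent
- cart6_center (a point): Centre (half-way up) of a sample cartridge, z up: 106 mm tall, from the foot: steel shaft diameter 22 x 60 mm, blue collar diameter 46 x 6 mm, orange grip diameter 26 x 40 mm. The centre is 53 mm above the foot, 7 mm below the collar's underside and 13 mm below the foot of the orange grip; about 0.18 kg. In a sleeve the collar rests on the station's top. May be absent
- reagent: Amber reagent bottle, diameter 68 mm, 150 mm tall, bystander; origin: centre of its underside
- beaker: Steel beaker, diameter 70 mm, 85 mm tall, bystander; origin: centre of its underside
- tipbox: Green pipette-tip box with white lid, 120 x 90 x 55 mm, bystander; origin: centre of its underside
There are look-alikes about, which are no part of the job. Leave any turquoise look-alike of the rack alone.

How it is judged:
By the outcome, as a careful person would: the job done as asked, in the order asked, and still so for the second after the job is handed in, with the robot touching nothing.
Of cart1, cart2, cart3, cart4, cart5, cart6 only 4 to 6 are there at a start; the rules pass over those that are not, and their reading is None.
At some moment in a run one of rack may be knocked a few centimetres aside while the robot is not near it.
It also fails if it takes over 210 s, if anything falls off the work surface, if the arm or the gripper's body presses on something with over 40 N, if the wrist force passes 120 N, or if a joint passes its speed limit or range.

### The arm

A 6-joint arm with a two-finger parallel gripper is mounted at the origin on the work surface. World frame = base frame: x ahead of the robot, y to its left, z up, the work surface at z = 0. Lengths are in m, angles in degrees, forces in N, time in s.
With the tool pointing down it reaches from about 0.4 to 0.825 m from the base axis. Payload 7 kg.
Tool frame: the origin (TCP) lies at the very end of the fingers, on their centre line; the grasp point (between the pads) lies 19 mm behind it (r.hold_point_z is the distance from the TCP to the grasp point, in m); x points along the fingers, y is the direction in which the jaws open and shut, and the axes are right-handed (so a half turn about x gives the same grasp; the last joint's range is limited). The gripper opens to 88 mm and grips with 3 to 60 N. Pads are 19 mm wide; open, the fingers measure 130 mm over their backs; the gripper's body (78 mm by 193 mm) begins 47 mm behind the grasp point.
Start: joints at [-55.227, 20.546, 0.682, 0, -70.136, -16.507], TCP at [0.212, -0.641, 0.227] pointing down, gripper open.
Joint ranges: [-176.03, 176.03], [-82.01, 121.73], [-58.28, 71.71], [-173.87, 95.51], [-174.79, -0.11], [-173.66, 173.66]. Speed limits (degrees/s): [136.94, 136.94, 172.46, 180, 180, 180].

### API

Orientations are given as [roll, pitch, yaw] about the fixed x, y, z axes, in that order (R = Rz(yaw) Ry(pitch) Rx(roll)).
In Python, from plant import r gives the robot as it stands. The module is installed in compiled form; this text tells all that it offers.
- The arm moves only by the shell command python3 -m creep 'ROWS' [FORCE]. ROWS is JSON, a list of rows, each a list of 7 numbers: the turn, a rotation vector about the tool's x, y, z in rad, then the shift along the tool's x, y, z in cm, then the opening in per cent of the stroke, from 0 (shut) to 100 (fully open). In form: [[rx, ry, rz, x, y, z, fingers], ...]. A call has 1 to 8 rows; each row shifts and turns the commanded pose from where the row before left it, along the tool's axes as they then stand; what a row does not reach is not made up. A row lasts 1/10 s, in which the tool goes at most 50 mm and 8.59 degrees, less where a joint would pass 70% of its speed; a pose out of reach is approached as far as the arm can. A call is refused whole if a number of a shift passes 5 or a number of a turn 0.15, either way. A call with a gripper value outside its range is refused whole. The fingers move at their own pace and stop on an object; FORCE is the grip in N (left out, the last holds). Time passes only in rows, so rows that do not move let the fingers close. It gives the time, the measured TCP pose, the force and the opening at its end, in the units of the state.
- r.get_state(): the state, without advancing time (a new reading comes with each control period).
- r.capture(name): name is "side" or "top"; returns (picture, depth): 480x640x3 uint8, blue, green, red; 480x640 float32, m along the optical axis (not along the pixel's ray), 0 where there is no reading.
- r.camera_info(name): a dict with "fovy" (degrees; the focal length in pixels is half the picture's height over the tangent of half this angle, whatever the lens; pixels are square), "cx", "cy" (the principal point, pixels), "dist_coeffs" ([k1, k2, p1, p2, k3] as OpenCV has them; the pictures are not rectified), "camera_from_world" (4x4, takes a point from world to camera coordinates). Camera axes: x right, y down, z forward; pixel columns grow to the right and rows downward; lengths in m; the calibration is good to about 2 mm. A picture is of the moment at which its call begins. camera_info takes no time and is no camera call.
- r.close_job(): hands the job in, once; it reports no verdict.
Trained networks look in the newest picture that a camera, given by its name, has taken for a name from the list of things; names that differ only in an ending like _2 or _b are one class to them, and where a whole thing is asked for, a point or a joint stands for the part that bears it (a point fixed in the world has none). Each returns a list of dicts, best first, with "score" (0 to 1); they miss things now and then, are a little off and sometimes report something else, mostly with a low value. They report only what shows in the picture. A call takes as long as a camera call. They do not tell look-alikes from the thing itself.
- r.look_for(query, camera): "rect" ([left, top, right, bottom] in pixels, round what is visible of it).
- r.masks_of(query, camera): "pixels" (480x640 bool, what is visible of it) and "rect" ([left, top, right, bottom] in pixels, round what is visible of it).
The state is a dict: "time_s": time; "joints": joint angles; "qd": joint speeds; "joint_torque": joint torques, N m; "tcp_pos": TCP position; "eef_rot": TCP orientation; "contact_force": force on the tool from outside, world axes, zero at the start; "moment": the same for the moment, N m; "gripper_width": finger opening in m.
Only numpy, scipy, OpenCV 4.12 (cv2) and the standard library are available. Lean on these libraries where they do the work, as an engineer would, in place of code of your own. Each camera call takes 0.05 s, during which the arm holds its last target. There are 200 camera calls.

## Working session

There is one attempt and no reset: what is moved stays moved. The work goes in short steps, Python scripts to look and compute and a shell command to move; the robot and the scene stay as the last step left them, time stands still between calls to the robot, and variables do not carry over. Pictures are saved under pics/ and viewed, about 12 in all and at most 16, crops included, and the job is handed in when it is done.

```bash
mkdir -p pics; ls
python3 - <<'E'
from plant import r
import cv2
s=r.get_state(); print(s)
for c in("side","top"):
    im,d=r.capture(c); cv2.imwrite(f"pics/{c}0.png",im); i=r.camera_info(c); print(c,i)
E
```

```text
pics
{'time_s': 0.0, 'joints': array([-5.52282792e+01,  2.05916748e+01,  6.34955133e-01, -2.10979061e-02,
       -7.01364847e+01, -1.65069634e+01]), 'qd': array([-0.01929382, -0.01776008, -0.0159204 , -0.00710287,  0.08412803,
        0.03344127]), 'joint_torque': array([-3.17897517e-03, -5.82707369e+01,  2.93047482e+01,  6.99747518e+00,
        6.70576832e-03, -1.83539669e-04]), 'tcp_pos': array([ 0.21138012, -0.64053646,  0.22562589]), 'eef_rot': array([ 94.49546548,  89.90470812, 112.75303812]), 'contact_force': array([0.02512136, 0.48355372, 0.24111126]), 'moment': array([ 0.00451724,  0.00482677, -0.01540097]), 'gripper_width': 0.08769929429587557}
side {'fovy': 47.001475894160116, 'cx': 318.8934666821568, 'cy': 242.7665163174722, 'dist_coeffs': array([-0.15034331,  0.        ,  0.        ,  0.        ,  0.        ]), 'camera_from_world': array([[-0.98862893, -0.15031871, -0.00413788,  0.48402609],
       [-0.08999406,  0.61347774, -0.78456748,  0.1050029 ],
       [ 0.12047367, -0.77527372, -0.62002964,  1.35059551],
       [ 0.        ,  0.        ,  0.        ,  1.        ]])}
top {'fovy': 56.57210895469206, 'cx': 312.90824672270384, 'cy': 241.3913581871439, 'dist_coeffs': array([-0.00357779,  0.        ,  0.        ,  0.        ,  0.        ]), 'camera_from_world': array([[ 0.00905395, -0.99995587,  0.00250564, -0.0070813 ],
       [-0.99848994, -0.0091764 , -0.05416301,  0.48452661],
       [ 0.05418362, -0.00201147, -0.99852896,  1.09835253],
       [ 0.        ,  0.        ,  0.        ,  1.        ]])}
```

View pics/top0.png

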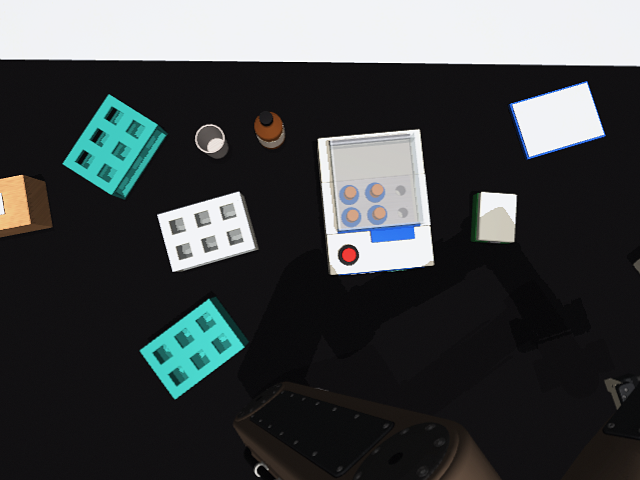

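View pics/side0.png

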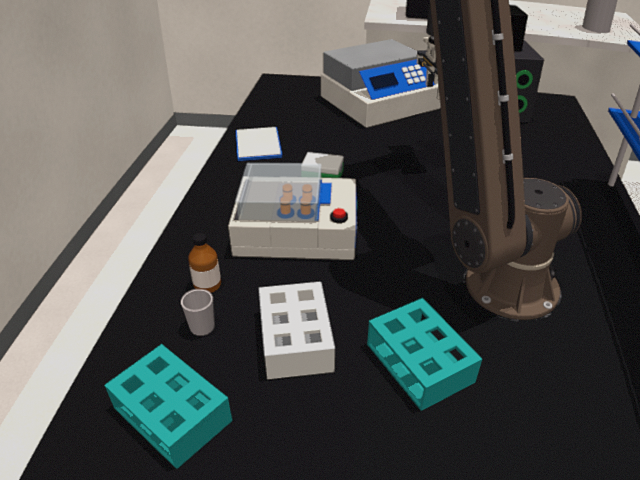

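The top view shows the station at about (375,200) with the red button at (348,255). Four cartridges are under the lid, at (348,194), (375,191), (351,216) and (377,213), and two sleeves on the right are empty. Candidates for the rack are the white one at (207,232), which matches the description, and the turquoise look-alikes at (115,145) and (193,347), which don't. The second instrument at the back of the side view, around (380,80), is grey and blue with no red button, so it isn't the station.

```bash
cat > h.py <<'E'
import numpy as np, cv2
from plant import r
from scipy.spatial.transform import Rotation as R
def K(c):
    i=r.camera_info(c); f=240/np.tan(np.radians(i["fovy"]/2))
    return np.array([[f,0,i["cx"]],[0,f,i["cy"]],[0,0,1]]),i["dist_coeffs"],i["camera_from_world"]
def rays(c,uv):
    k,d,T=K(c); n=cv2.undistortPoints(np.asarray(uv,float).reshape(-1,1,2),k,d)[:,0]
    return np.c_[n,np.ones(len(n))],T
def plane(c,uv,z):
    n,T=rays(c,uv); D=n@T[:3,:3]; o=-T[:3,:3].T@T[:3,3]
    return o+D*((z-o[2])/D[:,2])[:,None]
def cloud(c,depth):
    v,u=np.mgrid[:480,:640]; n,T=rays(c,np.c_[u.ravel(),v.ravel()])
    return ((n*depth.reshape(-1,1)-T[:3,3])@T[:3,:3]).reshape(480,640,3)
def rect(p):
    (cx,cy),(w,h),a=cv2.minAreaRect((p[:,:2]*1000).astype(np.float32))
    return np.round([cx,cy,w,h,a],1)
def pose():
    s=r.get_state(); return s["tcp_pos"],R.from_euler("xyz",s["eef_rot"],degrees=True)
def go(goal,yaw=None):
    """shift in cm in tool axes to goal; if yaw given (world deg of jaw axis y), turn to tool-down with that yaw; shift after turn"""
    p,q=pose()
    if yaw is not None:
        best=None
        for a in (yaw,yaw+180):
            y=np.array([np.cos(np.radians(a)),np.sin(np.radians(a)),0]);x=np.array([0,0,-1.])
            g=R.from_matrix(np.c_[x,y,np.cross(x,y)]); v=(q.inv()*g).as_rotvec()
            if best is None or np.linalg.norm(v)<np.linalg.norm(best[0]): best=(v,g)
        print("turn rad",best[0].round(4)); q=best[1]
    d=q.inv().apply(np.asarray(goal)-p)*100; print("shift cm tool xyz",d.round(2)); return d
def rack():
    im,d=r.capture("top"); P=cloud("top",d); hsv=cv2.cvtColor(im,cv2.COLOR_BGR2HSV)
    m=(hsv[...,1]<40)&(hsv[...,2]>120)&(abs(P[...,2]-.075)<.008)&(P[...,1]>.1)&(P[...,0]<.75)&(d>0)
    n,l,st,_=cv2.connectedComponentsWithStats(m.astype(np.uint8)); k=1+np.argmax(st[1:,4]); q=P[l==k]
    return rect(q),len(q),np.median(q[:,2])
E
python3 - <<'E'
from h import *
np.set_printoptions(suppress=True,precision=4)
im,d=r.capture("top"); P=cloud("top",d); hsv=cv2.cvtColor(im,cv2.COLOR_BGR2HSV)
print("rack",rack())
m=(abs(P[...,2]-.1)<.012)&(abs(P[...,1]+.1)<.25)&(P[...,0]>.35)&(d>0)&(P[...,0]<.9)&(hsv[...,1]<60)&(hsv[...,2]>100)
n,l,st,_=cv2.connectedComponentsWithStats(cv2.dilate(m.astype(np.uint8),np.ones((3,3)))); k=1+np.argmax(st[1:,4]);print(st[k])
q=P[(l==k)&m]; print("station",rect(q),np.median(q[:,2]))
red=((hsv[...,0]<8)|(hsv[...,0]>172))&(hsv[...,1]>150)&(hsv[...,2]>120)
red[:, :320]=0; red[:,380:]=0
q=P[red]; v,u=np.nonzero(red); print("btn",len(q),np.median(q,0),plane("top",[[u.mean(),v.mean()]],.112))
org=(hsv[...,0]>4)&(hsv[...,0]<20)&(hsv[...,1]>60)&(np.arange(640)>335)&(np.arange(640)<420); org&=(np.arange(480)>170)[:,None]&(np.arange(480)<235)[:,None]
n,l,st,ce=cv2.connectedComponentsWithStats(org.astype(np.uint8))
for k in range(1,n):
    if st[k,4]>20: print(st[k],ce[k],np.median(P[l==k],0),plane("top",[ce[k]],.146))
blue=(hsv[...,0]>105)&(hsv[...,0]<125)&(hsv[...,1]>180); blue[:, :360]=0; blue[:,425:]=0; blue[:220]=0;blue[250:]=0
v,u=np.nonzero(blue); print("lip",plane("top",[[u.mean(),v.mean()],[u.min(),v.mean()],[u.max(),v.mean()]],.108), rect(plane("top",np.c_[u,v],.108)))
cv2.imwrite("pics/c1.png",cv2.resize(im[120:290,300:450],None,fx=4,fy=3.5))
E
```

```text
rack (array([503.3, 251.5, 140.9, 200.9,  16.5]), 3892, np.float64(0.07446624227079932))
[ 316  128  119  148 5917]
station [ 575.3 -144.7  320.3  240.5    5.8] 0.09954079765369779
btn 155 [ 0.4489 -0.0834  0.1221] [[ 0.45   -0.0837  0.112 ]]
[371 184  12  11  99] [376.7879 189.1919] [ 0.592  -0.1409  0.1594] [[ 0.5941 -0.1424  0.146 ]]
[345 187  11  13 102] [349.7647 192.2059] [ 0.5851 -0.082   0.1595] [[ 0.5869 -0.0828  0.146 ]]
[373 207  12  12 100] [378.99 212.72] [ 0.5398 -0.1454  0.1597] [[ 0.5419 -0.1474  0.146 ]]
[347 210  11  11 100] [352.12 215.01] [ 0.5348 -0.0867  0.16  ] [[ 0.5363 -0.0882  0.146 ]]
lip [[ 0.5    -0.183   0.108 ]
 [ 0.4993 -0.1098  0.108 ]
 [ 0.5005 -0.2445  0.108 ]] [ 499.1 -178.8   30.   135.7    6.3]
```

View pics/c1.png

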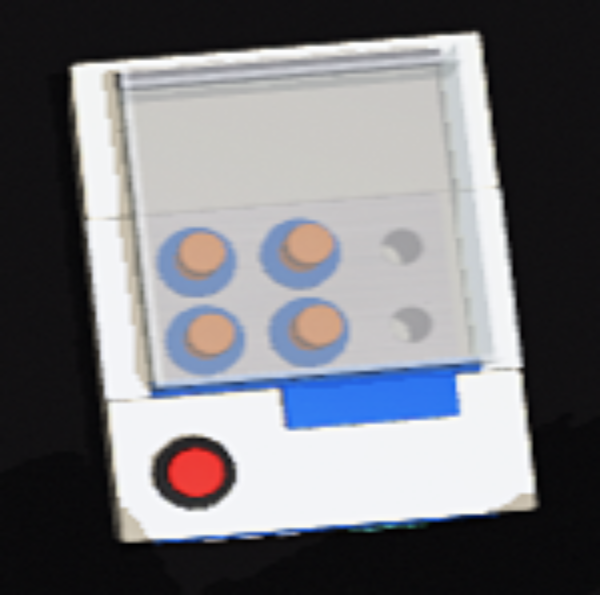

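The crop confirms four cartridges in sleeves (30|-22, 60|0), with both y=-60 sleeves empty. Station origin is about (0.565,-0.1457) with yaw 5.9°. The rack is at (0.503,0.2515) with yaw 16.5°. Sizes and heights agree with the description.

```bash
cat >> h.py <<'E'
np.set_printoptions(suppress=True,precision=4)
SO=np.array([.5648,-.1457]);SY=5.9
def st(x,y,z,o=SO,yaw=SY):
    c,s=np.cos(np.radians(yaw)),np.sin(np.radians(yaw)); return np.array([o[0]+(c*x-s*y)/1000,o[1]+(s*x+c*y)/1000,z/1000])
E
python3 - <<'E'
from h import *
p,q=pose(); print(q.as_matrix().round(3)); print(st(-116,75,150)); go(st(-116,75,150),SY+90)
E
```

```text
[[-0.    -0.313  0.95 ]
 [ 0.001  0.95   0.313]
 [-1.     0.001 -0.   ]]
[ 0.4417 -0.083   0.15  ]
turn rad [ 0.2158 -0.0002 -0.001 ]
shift cm tool xyz [ 7.6  53.11 28.64]
```

```bash
python3 -m creep '[[0.108,0,0,0,2,1,0],[0.108,0,0,0,3.4,1.8,0],[0,0,0,0,3.4,1.8,0],[0,0,0,0,3.4,1.8,0],[0,0,0,0,3.4,1.8,0],[0,0,0,0,3.4,1.8,0],[0,0,0,0,3.4,1.8,0],[0,0,0,0,3.4,1.8,0]]' 20
python3 -m creep '[[0,0,0,0,3.4,1.8,0],[0,0,0,0,3.4,1.8,0],[0,0,0,0,3.4,1.8,0],[0,0,0,0,3.4,1.8,0],[0,0,0,0,3.4,1.8,0],[0,0,0,0,3.4,1.8,0],[0,0,0,0,3.4,1.8,0],[0,0,0,0,0,0,0]]'
python3 - <<'E'
from h import *
go(st(-116,75,150),SY+90)
E
```

```text
time_s: 1.0
tcp_pos: [0.312, -0.3664, 0.2266]
eef_rot: [-10.9, 90.0, -5.0]
contact_force: [0.6, 0.3, 0.1]
gripper_width: 0.0295
time_s: 1.8
tcp_pos: [0.4141, -0.1151, 0.2268]
eef_rot: [14.4, 89.9, 20.6]
contact_force: [-0.5, -1.4, -0.4]
gripper_width: 0.0002
turn rad [ 0.0038  0.0011 -0.0003]
shift cm tool xyz [7.68 2.91 3.08]
```

```bash
python3 -m creep '[[0,0,0,2,1.5,1.5,0],[0,0,0,3,1.4,1.6,0],[0,0,0,2.7,0,0,0],[0,0,0,1.5,0,0,0],[0,0,0,0,0,0,0]]'
python3 - <<'E'
from h import *
go(st(-116,75,122),SY+90)
E
```

```text
time_s: 2.3
tcp_pos: [0.4388, -0.0866, 0.1325]
eef_rot: [-177.6, 89.7, -171.7]
contact_force: [-0.6, -0.5, 0.1]
gripper_width: 0.0004
turn rad [-0.0005 -0.0046  0.0002]
shift cm tool xyz [1.05 0.32 0.32]
```

Press down while watching the force, then withdraw toward the robot and up.

```bash
python3 -m creep '[[0,0,0,0.8,0.2,0.2,0],[0,0,0,0.5,0,0,0],[0,0,0,0.3,0,0,0],[0,0,0,0,0,0,0]]'
python3 -m creep '[[0,0,0,0.3,0,0,0],[0,0,0,0,0,0,0]]'
python3 -c "
from plant import r
import cv2
im,d=r.capture('side');cv2.imwrite('pics/s1.png',im)"
```

```text
time_s: 2.7
tcp_pos: [0.4426, -0.0839, 0.1188]
eef_rot: [5.6, 90.0, 11.4]
contact_force: [-0.4, -0.5, -0.1]
gripper_width: 0.0004
time_s: 2.9
tcp_pos: [0.4426, -0.084, 0.1163]
eef_rot: [-13.0, 90.0, -7.1]
contact_force: [-2.6, 0.4, 7.8]
gripper_width: 0.0006
```

View pics/s1.png

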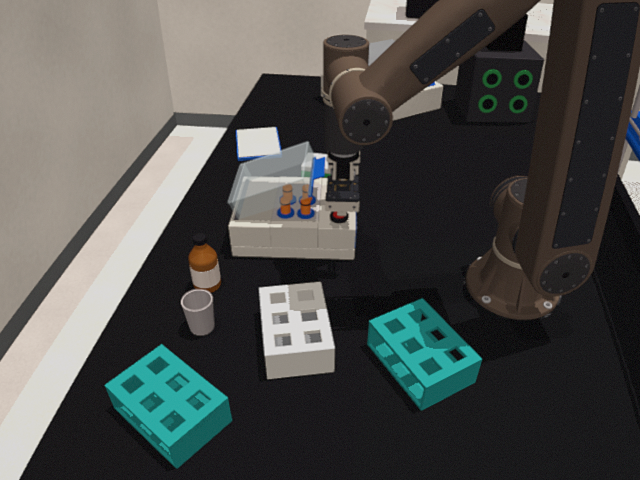

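The lid is already rising: the side view shows it tilted at about (275,165), with the lip at (318,170) near the gripper. Withdraw towards the robot now.

```bash
python3 -m creep '[[0,0,0,-1,0,-2.5,0],[0,0,0,-1.5,0,-3,0],[0,0,0,-4,0,-1,0],[0,0,0,-4,0,0,20],[0,0,0,-4,0,0,40],[0,0,0,0,0,0,40],[0,0,0,0,0,0,40],[0,0,0,0,0,0,40]]'
python3 -m creep '[[0,0,0,0,0,0,40],[0,0,0,0,0,0,40],[0,0,0,0,0,0,40],[0,0,0,0,0,0,40],[0,0,0,0,0,0,40],[0,0,0,0,0,0,40],[0,0,0,0,0,0,40],[0,0,0,0,0,0,40]]'
python3 - <<'E'
from h import *
for c in("side","top"):
    im,d=r.capture(c);cv2.imwrite(f'pics/{c}2.png',im)
    hsv=cv2.cvtColor(im,cv2.COLOR_BGR2HSV);P=cloud(c,d)
    org=(hsv[...,0]>4)&(hsv[...,0]<20)&(hsv[...,1]>100)&(d>0)&(P[...,2]>.11)&(P[...,2]<.16)&(P[...,1]<0)&(P[...,1]>-.3)&(P[...,0]>.45)&(P[...,0]<.65)
    n,l,s,ce=cv2.connectedComponentsWithStats(org.astype(np.uint8))
    for k in range(1,n):
        if s[k,4]>20: q=P[l==k]; t=q[q[:,2]>.141]; print(c,s[k,4],ce[k],len(t),t.mean(0) if len(t) else 0)
    b=(hsv[...,0]>105)&(hsv[...,0]<125)&(hsv[...,1]>150)&(d>0)&(P[...,2]>.2)&(P[...,0]>.5)
    if b.any(): print(c,"lip",b.sum(),P[b].min(0),P[b].max(0),np.median(P[b],0))
for a in((30,60),(30,0),(-22,60),(-22,0)):print(a,st(*a,146))
go(st(-22,60,165),SY+90)
E
```

```text
time_s: 3.75
tcp_pos: [0.3769, -0.0906, 0.2596]
eef_rot: [169.7, 89.9, 175.5]
contact_force: [-1.2, 0.6, -0.5]
gripper_width: 0.0327
time_s: 4.55
tcp_pos: [0.3777, -0.0906, 0.2606]
eef_rot: [14.5, 90.0, 20.4]
contact_force: [-1.0, 0.1, 0.4]
gripper_width: 0.0354
side 240 [285.9875 197.8542] 89 [ 0.5918 -0.1092  0.1445]
side 239 [305.9205 198.4226] 88 [ 0.5401 -0.1133  0.1444]
side lip 136 [ 0.6769 -0.2252  0.2981] [ 0.6961 -0.0393  0.3335] [ 0.6856 -0.1378  0.3151]
top 121 [376.2231 189.9835] 102 [ 0.5942 -0.1422  0.1457]
top 113 [349.6726 192.2743] 103 [ 0.5878 -0.083   0.1456]
top 114 [378.5    212.8509] 102 [ 0.5425 -0.1474  0.1455]
top 108 [351.8796 215.4537] 101 [ 0.5361 -0.0878  0.1455]
top lip 489 [ 0.6769 -0.2283  0.2949] [ 0.7031 -0.0394  0.3362] [ 0.6852 -0.1446  0.3156]
(30, 60) [ 0.5885 -0.0829  0.146 ]
(30, 0) [ 0.5946 -0.1426  0.146 ]
(-22, 60) [ 0.5367 -0.0883  0.146 ]
(-22, 0) [ 0.5429 -0.148   0.146 ]
turn rad [-0.0002  0.0001 -0.    ]
shift cm tool xyz [ 9.56 -1.41 15.85]
```

View pics/side2.png

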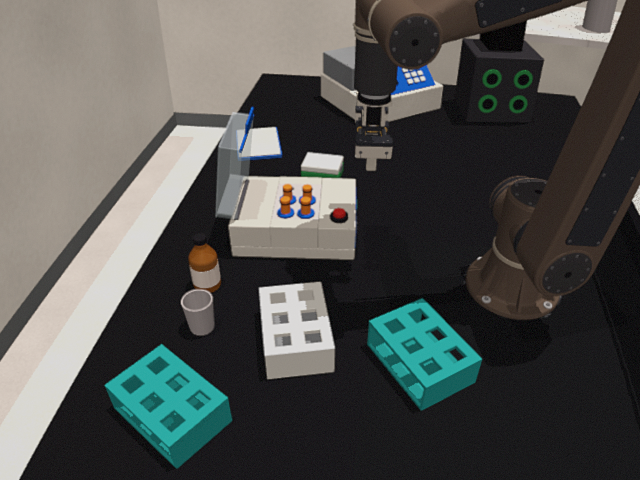

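The lid is fully open (lip at x 0.685, z 0.315), and both cameras agree with the station model to within about 1 mm. Now the first cartridge, (-22,60).

```bash
python3 -m creep '[[0,0,0,1.5,-0.3,3.5,40],[0,0,0,2,-0.4,4,40],[0,0,0,2,-0.4,4,40],[0,0,0,2,-0.3,3.4,40],[0,0,0,1.4,0,0.9,40],[0,0,0,0,0,0,40],[0,0,0,0,0,0,40]]'
python3 - <<'E'
from h import *
go(st(-22,60,112),SY+90)
E
```

```text
time_s: 5.35
tcp_pos: [0.5355, -0.0885, 0.1715]
eef_rot: [-172.3, 89.9, -166.4]
contact_force: [-0.1, -0.0, 0.3]
gripper_width: 0.0351
turn rad [-0.0003 -0.0013  0.0002]
shift cm tool xyz [5.95 0.   0.13]
```

```bash
python3 -m creep '[[0,0,0,2.5,0,0.1,40],[0,0,0,2.4,0,0,40],[0,0,0,1,0,0,40],[0,0,0,0,0,0,40],[0,0,0,0,0,0,10],[0,0,0,0,0,0,10],[0,0,0,0,0,0,10],[0,0,0,0,0,0,10]]' 25
python3 -m creep '[[0,0,0,-1,0,0,10],[0,0,0,-2,0,0,10],[0,0,0,-3,0,0,10],[0,0,0,-3,0,0,10],[0,0,0,-1.2,0,0,10],[0,0,0,0,0,0,10]]'
python3 - <<'E'
from h import *
k=rack();print(k)
RO=k[0][:2]/1000;print(st(-31,-62,185,RO,16.5))
for c in((31,62),(31,0),(-31,62),(-31,0)):
  print(c);go(st(*c,212,RO,16.5),SY+90)
E
```

```text
time_s: 6.15
tcp_pos: [0.5381, -0.0882, 0.1142]
eef_rot: [-5.4, 89.9, 0.5]
contact_force: [-1.4, 0.4, 7.2]
gripper_width: 0.0253
time_s: 6.75
tcp_pos: [0.5381, -0.0881, 0.2166]
eef_rot: [5.2, 89.8, 11.1]
contact_force: [-0.7, 0.5, -3.1]
gripper_width: 0.0254
(array([481.1, 326.1, 140.2,  44.7,  17. ]), 497, np.float64(0.07444441313950736))
[0.469  0.2578 0.185 ]
(31, 62)
turn rad [-0.0005  0.001  -0.0007]
shift cm tool xyz [ 0.28 48.44  0.59]
(31, 0)
turn rad [-0.0005  0.001  -0.0007]
shift cm tool xyz [ 0.28 42.34  1.73]
(-31, 62)
turn rad [-0.0005  0.001  -0.0007]
shift cm tool xyz [ 0.28 47.3  -5.5 ]
(-31, 0)
turn rad [-0.0005  0.001  -0.0007]
shift cm tool xyz [ 0.28 41.2  -4.36]
```

The arm hides part of the rack in the top view, so use the side camera for the rack.

```bash
sed -i 's/def rack():/def rack(c="top"):/; s/r.capture("top"); P=cloud("top",d)/r.capture(c); P=cloud(c,d)/' h.py
python3 - <<'E'
from h import *
im,d=r.capture("side");cv2.imwrite("pics/s3.png",im)
k=rack("side");print(k)
RO=k[0][:2]/1000
for c in((31,62),(31,0),(31,-62),(-31,62),(-31,0),(-31,-62)):
  print(c,st(*c,212,RO,16.5))
E
```

```text
(array([503.9, 251.1, 139.1, 205.9,  16.4]), 3662, np.float64(0.07352800161977113))
(31, 62) [0.516  0.3194 0.212 ]
(31, 0) [0.5336 0.2599 0.212 ]
(31, -62) [0.5512 0.2005 0.212 ]
(-31, 62) [0.4566 0.3017 0.212 ]
(-31, 0) [0.4742 0.2423 0.212 ]
(-31, -62) [0.4918 0.1828 0.212 ]
```

View pics/s3.png

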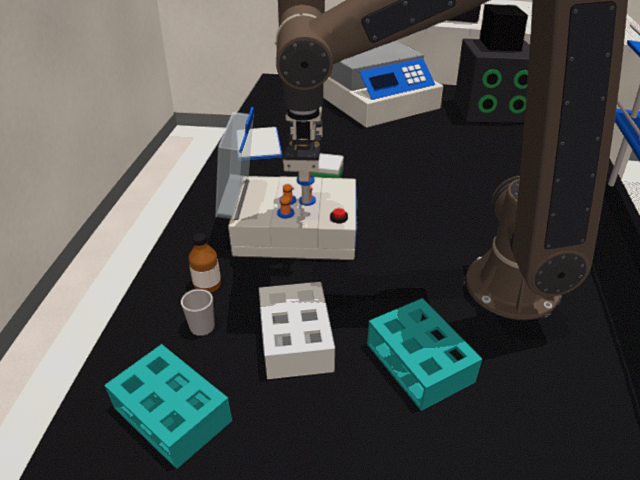

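The rack hasn't moved, at (297,330) in the side view, and the cartridge hangs straight in the gripper at (307,185). Carry it to cell (31,62).

```bash
python3 -m creep '[[0,0,0,0,1.5,0.1,10],[0,0,0,0,3,0.2,10],[0,0,0,0,4,0.2,10],[0,0,0,0,4,0.2,10],[0,0,0,0,4,0.2,10],[0,0,0,0,4,0.2,10],[0,0,0,0,4,0.2,10],[0,0,0,0,4,0.2,10]]'
python3 -m creep '[[0,0,0,0,4,0.2,10],[0,0,0,0,4,0.2,10],[0,0,0,0,2.6,0.1,10],[0,0,0,0,1.2,0,10],[0,0,0,0,0,0,10],[0,0,0,0,0,0,10]]'
python3 - <<'E'
from h import *
k=rack("side");print(k)
go(st(31,62,91.5,np.array([.5035,.2513]),16.5),SY+90)
E
```

```text
time_s: 7.7
tcp_pos: [0.5217, 0.1988, 0.2133]
eef_rot: [-153.0, 89.9, -147.1]
contact_force: [0.3, -0.3, -2.1]
gripper_width: 0.0255
time_s: 8.3
tcp_pos: [0.5152, 0.3143, 0.2136]
eef_rot: [-140.8, 89.9, -134.9]
contact_force: [-0.0, -0.5, -2.4]
gripper_width: 0.0256
(array([504.1, 251. , 138.8, 207.6,  16.3]), 3215, np.float64(0.07353079226804927))
turn rad [-0.0005 -0.0011  0.0009]
shift cm tool xyz [12.25  0.56  0.08]
```

```bash
python3 -m creep '[[0,0,0,1.5,0.5,0.1,10],[0,0,0,2.5,0.1,0,10],[0,0,0,3,0,0,10],[0,0,0,2.5,0,0,10],[0,0,0,1.5,0,0,10],[0,0,0,0.8,0,0,10],[0,0,0,0.3,0,0,10],[0,0,0,0,0,0,10]]'
python3 -m creep '[[0,0,0,0.3,0,0,10],[0,0,0,0,0,0,10]]'
python3 - <<'E'
from h import *
im,d=r.capture("side");cv2.imwrite("pics/s4.png",cv2.resize(im[180:400,180:400],None,fx=2.5,fy=2.5))
E
```

```text
time_s: 9.15
tcp_pos: [0.5164, 0.3206, 0.0935]
eef_rot: [-52.5, 90.0, -46.6]
contact_force: [-0.4, 0.0, -2.2]
gripper_width: 0.0256
time_s: 9.35
tcp_pos: [0.5163, 0.321, 0.091]
eef_rot: [47.3, 89.9, 53.1]
contact_force: [-0.5, 0.3, -3.0]
gripper_width: 0.0256
```

View pics/s4.png

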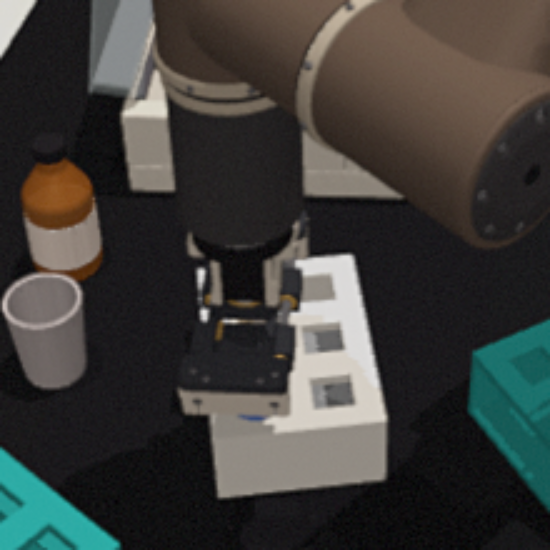

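The cartridge is down in the far-left cell, with its collar almost on the plate at crop (250,415). Lower the last 2 mm until the plate takes the weight, then release.

```bash
python3 -m creep '[[0,0,0,0.2,0,0,10],[0,0,0,0,0,0,10],[0,0,0,0.1,0,0,10],[0,0,0,0,0,0,10]]'
```

```text
time_s: 9.8
tcp_pos: [0.5165, 0.3211, 0.0892]
eef_rot: [26.3, 89.9, 32.2]
contact_force: [-4.6, -1.8, 10.4]
gripper_width: 0.0255
```

```bash
python3 -m creep '[[0,0,0,-0.1,0,0,40],[0,0,0,0,0,0,40],[0,0,0,0,0,0,40],[0,0,0,-1.5,0,0,40],[0,0,0,-3,0,0,40],[0,0,0,-4,0,0,40],[0,0,0,-4,-3,0,40],[0,0,0,-1,-4,-0.2,40]]'
python3 -m creep '[[0,0,0,0,-4,0,40],[0,0,0,0,-4.5,0,40],[0,0,0,0,-4.5,0.3,40],[0,0,0,0,-4.5,0.5,40],[0,0,0,0,-4.5,0.5,40],[0,0,0,0,-4.5,0.5,40],[0,0,0,0,-4,0.5,40],[0,0,0,0,-2,0.5,40]]'
python3 - <<'E'
from h import *
go(st(30,60,175),SY+90)
k=rack("side");print(k)
k=rack("top");print(k)
E
```

```text
time_s: 10.6
tcp_pos: [0.5234, 0.2525, 0.2281]
eef_rot: [25.7, 89.6, 31.8]
contact_force: [1.0, 0.6, -0.6]
gripper_width: 0.0346
time_s: 11.4
tcp_pos: [0.5826, -0.0724, 0.2233]
eef_rot: [-141.6, 90.0, -135.8]
contact_force: [0.5, 0.9, 0.5]
gripper_width: 0.035
turn rad [-0.0023 -0.0004  0.0003]
shift cm tool xyz [ 4.83 -1.1   0.48]
(array([504. , 251.4, 138.8, 206.6,  16.4]), 3413, np.float64(0.07355452411375317))
(array([493.9, 337.9, 110.2,  40. ,   9.5]), 402, np.float64(0.07427982434036459))
```

```bash
python3 -m creep '[[0,0,0,1.5,-0.7,0.3,40],[0,0,0,2,-0.4,0.2,40],[0,0,0,1.5,0,0,40],[0,0,0,0,0,0,40],[0,0,0,0,0,0,40]]'
python3 - <<'E'
from h import *
go(st(30,60,115),SY+90)
E
```

```text
time_s: 12.0
tcp_pos: [0.5885, -0.0794, 0.1732]
eef_rot: [-165.2, 89.9, -159.3]
contact_force: [0.1, 0.1, 1.0]
gripper_width: 0.0349
turn rad [ 0.0008 -0.001   0.0003]
shift cm tool xyz [ 5.82 -0.35 -0.04]
```

```bash
python3 -m creep '[[0,0,0,0.5,-0.35,0,40],[0,0,0,2.3,0,0,40],[0,0,0,2,0,0,40],[0,0,0,0.9,0,0,40],[0,0,0,0,0,0,40],[0,0,0,0,0,0,10],[0,0,0,0,0,0,10],[0,0,0,0,0,0,10]]' 25
python3 -m creep '[[0,0,0,0,0,0,10]]'
python3 -m creep '[[0,0,0,-1,0,0,10],[0,0,0,-2,0,0,10],[0,0,0,-3,0,0,10],[0,0,0,-3,0,0,10],[0,0,0,-1.2,0,0,10],[0,0,0,0,0,0,10]]'
python3 - <<'E'
from h import *
k=rack("side");print(k)
go(st(31,0,205,np.array([.5035,.2513]),16.5),SY+90)
go(st(-31,62,205,np.array([.5035,.2513]),16.5),SY+90)
E
```

```text
time_s: 12.8
tcp_pos: [0.5899, -0.0833, 0.1178]
eef_rot: [-3.4, 89.9, 2.5]
contact_force: [-0.0, 1.0, 1.5]
gripper_width: 0.0256
time_s: 12.9
tcp_pos: [0.5899, -0.0833, 0.1177]
eef_rot: [-4.9, 89.9, 1.0]
contact_force: [-0.0, 1.5, 4.7]
gripper_width: 0.0253
time_s: 13.5
tcp_pos: [0.5897, -0.0833, 0.2206]
eef_rot: [4.2, 89.8, 10.1]
contact_force: [0.6, -0.1, -2.6]
gripper_width: 0.0258
(array([504. , 251.2, 138.8, 205.8,  16.3]), 3434, np.float64(0.07352017077010942))
turn rad [-0.0004  0.0006 -0.0007]
shift cm tool xyz [ 1.36 34.72 -2.  ]
turn rad [-0.0004  0.0006 -0.0007]
shift cm tool xyz [ 1.36 39.67 -9.23]
```

```bash
python3 -m creep '[[0,0,0,0,1.5,0,10],[0,0,0,0,3,-0.5,10],[0,0,0,0,4,-1,10],[0,0,0,0,4,-1,10],[0,0,0,0,4,-1,10],[0,0,0,0,4,-1,10],[0,0,0,0,4,-1,10],[0,0,0,0,4,-1,10]]'
python3 -m creep '[[0,0,0,0,4,-1,10],[0,0,0,0,4,-1,10],[0,0,0,0,2.2,-0.6,10],[0,0,0,0,1,-0.1,10],[0,0,0,0,0,0,10],[0,0,0,0,0,0,10]]'
python3 - <<'E'
from h import *
k=rack("side");print(k)
go(st(-31,62,92.7,np.array([.5035,.2513]),16.5),SY+90)
E
```

```text
time_s: 14.35
tcp_pos: [0.4931, 0.1949, 0.2169]
eef_rot: [-154.5, 89.8, -148.6]
contact_force: [0.1, 0.5, -2.3]
gripper_width: 0.0257
time_s: 14.95
tcp_pos: [0.4563, 0.3015, 0.2176]
eef_rot: [-137.2, 89.9, -131.3]
contact_force: [0.1, -0.4, -1.4]
gripper_width: 0.0257
(array([504. , 251.3, 138.9, 205.9,  16.4]), 2942, np.float64(0.07357515455319005))
turn rad [-0.0007 -0.0011  0.0011]
shift cm tool xyz [12.51  0.08 -0.03]
```

```bash
python3 -m creep '[[0,0,0,1.5,0.1,0,10],[0,0,0,2.5,0,0,10],[0,0,0,3,0,0,10],[0,0,0,2.5,0,0,10],[0,0,0,1.5,0,0,10],[0,0,0,0.8,0,0,10],[0,0,0,0.4,0,0,10],[0,0,0,0,0,0,10]]'
python3 -m creep '[[0,0,0,0.3,0,0,10],[0,0,0,0,0,0,10]]'
python3 -m creep '[[0,0,0,0.1,0,0,10],[0,0,0,0,0,0,10]]'
```

```text
time_s: 15.8
tcp_pos: [0.457, 0.3027, 0.0966]
eef_rot: [-85.3, 90.0, -79.4]
contact_force: [0.4, -1.0, -0.9]
gripper_width: 0.0258
time_s: 16.0
tcp_pos: [0.4568, 0.3033, 0.094]
eef_rot: [49.9, 89.9, 55.8]
contact_force: [-0.5, -0.1, -1.9]
gripper_width: 0.0254
time_s: 16.2
tcp_pos: [0.4567, 0.3032, 0.0928]
eef_rot: [46.7, 90.0, 52.6]
contact_force: [0.4, -0.6, -1.9]
gripper_width: 0.0253
```

```bash
python3 -m creep '[[0,0,0,0.15,0,0,10],[0,0,0,0,0,0,10]]'
```

```text
time_s: 16.4
tcp_pos: [0.4568, 0.3033, 0.0927]
eef_rot: [18.4, 90.0, 24.3]
contact_force: [-6.4, -2.6, 11.9]
gripper_width: 0.0256
```

```bash
python3 -m creep '[[0,0,0,-0.1,0,0,40],[0,0,0,0,0,0,40],[0,0,0,0,0,0,40],[0,0,0,-1.5,0,0,40],[0,0,0,-3,0,0,40],[0,0,0,-4,0,0,40],[0,0,0,-4,-3,0,40],[0,0,0,-0.5,-4,0.4,40]]'
python3 -m creep '[[0,0,0,0,-4,0.5,40],[0,0,0,0,-4.5,0.5,40],[0,0,0,0,-4.5,0.5,40],[0,0,0,0,-4.5,0.5,40],[0,0,0,0,-4.5,0.5,40],[0,0,0,0,-4.5,0.5,40],[0,0,0,0,-4.5,0.5,40],[0,0,0,0,-4,0,40]]'
python3 -m creep '[[0,0,0,1.5,-2,0,40],[0,0,0,1.5,-1,0,40],[0,0,0,0,0,0,40],[0,0,0,0,0,0,40]]'
python3 - <<'E'
from h import *
go(st(-22,0,115),SY+90)
im,d=r.capture("side");cv2.imwrite("pics/s5.png",im)
k=rack("side");print(k)
E
```

```text
time_s: 17.2
tcp_pos: [0.4699, 0.2357, 0.2271]
eef_rot: [29.9, 89.5, 36.0]
contact_force: [0.4, -0.1, -0.3]
gripper_width: 0.0352
time_s: 18.0
tcp_pos: [0.539, -0.1128, 0.2219]
eef_rot: [-87.4, 90.0, -81.5]
contact_force: [1.2, 0.2, 0.1]
gripper_width: 0.0348
time_s: 18.4
tcp_pos: [0.5416, -0.1406, 0.192]
eef_rot: [-166.1, 90.0, -160.3]
contact_force: [0.3, -0.9, 0.2]
gripper_width: 0.0351
turn rad [-0.0007 -0.0008  0.0002]
shift cm tool xyz [ 7.7  -0.74  0.06]
(array([504. , 250.8, 139.2, 206.3,  16.4]), 3200, np.float64(0.07364801869410238))
```

View pics/s5.png

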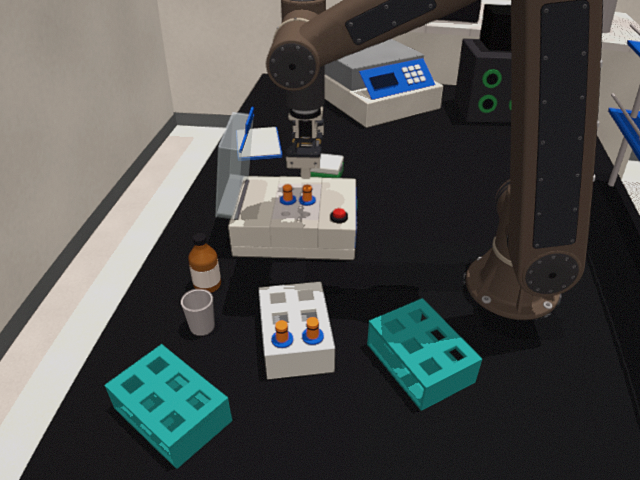

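Two cartridges stand upright in the rack at (282,333) and (312,330), with collars seated. The station has two left, at (288,193) and (308,193). Take the third, (-22,0).

```bash
python3 -m creep '[[0,0,0,0.8,-0.7,0.05,40],[0,0,0,2.5,0,0,40],[0,0,0,2.5,0,0,40],[0,0,0,1.5,0,0,40],[0,0,0,0.2,0,0,40],[0,0,0,0,0,0,40],[0,0,0,0,0,0,10],[0,0,0,0,0,0,10]]' 25
python3 -m creep '[[0,0,0,0,0,0,10],[0,0,0,0,0,0,10]]'
python3 -m creep '[[0,0,0,-1,0,0,10],[0,0,0,-2,0,0,10],[0,0,0,-3,0,0,10],[0,0,0,-3,0,0,10],[0,0,0,-1.2,0,0,10],[0,0,0,0,0,0,10]]'
python3 - <<'E'
from h import *
k=rack("side");print(k)
go(st(31,0,217,np.array([.5035,.2513]),16.5),SY+90)
go(st(-31,0,217,np.array([.5035,.2513]),16.5),SY+90)
E
```

```text
time_s: 19.3
tcp_pos: [0.5437, -0.1476, 0.1183]
eef_rot: [-14.1, 89.9, -8.2]
contact_force: [0.2, -0.9, -1.0]
gripper_width: 0.0253
time_s: 19.5
tcp_pos: [0.5437, -0.1476, 0.1182]
eef_rot: [-14.3, 89.9, -8.4]
contact_force: [-0.0, -1.1, 4.8]
gripper_width: 0.0252
time_s: 20.1
tcp_pos: [0.5435, -0.1473, 0.2208]
eef_rot: [3.4, 89.8, 9.3]
contact_force: [-0.5, -0.3, -2.0]
gripper_width: 0.0252
(array([504.4, 250.3, 138.7, 207.4,  16.4]), 3193, np.float64(0.07360377121502253))
turn rad [-0.0004  0.0006 -0.0007]
shift cm tool xyz [ 0.2  40.61  3.26]
turn rad [-0.0004  0.0006 -0.0007]
shift cm tool xyz [ 0.2  39.47 -2.84]
```

```bash
python3 -m creep '[[0,0,0,0,1.5,0.1,10],[0,0,0,0,3,0.2,10],[0,0,0,0,4,0.3,10],[0,0,0,0,4,0.3,10],[0,0,0,0,4,0.3,10],[0,0,0,0,4,0.4,10],[0,0,0,0,4,0.4,10],[0,0,0,0,4,0.4,10]]'
python3 -m creep '[[0,0,0,0,4,0.4,10],[0,0,0,0,4,0.3,10],[0,0,0,0,2.8,0.2,10],[0,0,0,0,1.3,0,10],[0,0,0,0,0,0,10],[0,0,0,0,0,0,10]]'
python3 - <<'E'
from h import *
k=rack("side");print(k)
go(st(31,0,93.2,np.array([.5035,.2511]),16.5),SY+90)
E
```

```text
time_s: 20.95
tcp_pos: [0.536, 0.1404, 0.2173]
eef_rot: [-163.3, 89.8, -157.4]
contact_force: [1.7, -0.2, -1.5]
gripper_width: 0.0251
time_s: 21.55
tcp_pos: [0.5332, 0.2594, 0.2179]
eef_rot: [-147.3, 89.9, -141.4]
contact_force: [0.8, -0.3, -0.8]
gripper_width: 0.0257
(array([504. , 251.5, 138.7, 207.6,  16.4]), 3113, np.float64(0.07364832644458155))
turn rad [-0.0005 -0.0014  0.0009]
shift cm tool xyz [12.51  0.1  -0.01]
```

```bash
python3 -m creep '[[0,0,0,1.5,0.1,0,10],[0,0,0,2.5,0,0,10],[0,0,0,3,0,0,10],[0,0,0,2.5,0,0,10],[0,0,0,1.5,0,0,10],[0,0,0,0.8,0,0,10],[0,0,0,0.5,0,0,10],[0,0,0,0,0,0,10]]'
python3 -m creep '[[0,0,0,0.3,0,0,10],[0,0,0,0,0,0,10]]'
python3 -m creep '[[0,0,0,0.15,0,0,10],[0,0,0,0,0,0,10]]'
```

```text
time_s: 22.4
tcp_pos: [0.534, 0.2603, 0.0961]
eef_rot: [-124.9, 90.0, -119.0]
contact_force: [-0.1, -0.1, -2.2]
gripper_width: 0.0258
time_s: 22.6
tcp_pos: [0.5341, 0.2609, 0.0935]
eef_rot: [40.9, 89.9, 46.8]
contact_force: [0.7, 0.3, -2.1]
gripper_width: 0.0251
time_s: 22.8
tcp_pos: [0.5343, 0.261, 0.0932]
eef_rot: [17.1, 89.9, 23.0]
contact_force: [-3.6, -0.3, 7.5]
gripper_width: 0.0255
```

```bash
python3 -m creep '[[0,0,0,-0.1,0,0,40],[0,0,0,0,0,0,40],[0,0,0,0,0,0,40],[0,0,0,-1.5,0,0,40],[0,0,0,-3,0,0,40],[0,0,0,-4,0,0,40],[0,0,0,-4,-3,0,40],[0,0,0,-0.5,-4,0.2,40]]'
python3 -m creep '[[0,0,0,0,-4,0.2,40],[0,0,0,0,-4.5,0.3,40],[0,0,0,0,-4.5,0.3,40],[0,0,0,0,-4.5,0.3,40],[0,0,0,0,-4.5,0.3,40],[0,0,0,0,-4.5,0.3,40],[0,0,0,0,-4,0,40],[0,0,0,0,-2,0,40]]'
python3 -m creep '[[0,0,0,1.5,-1,0,40],[0,0,0,1.5,-0.5,0,40],[0,0,0,0,0,0,40],[0,0,0,0,0,0,40]]'
python3 - <<'E'
from h import *
go(st(30,0,115),SY+90)
k=rack("side");print(k)
E
```

```text
time_s: 23.6
tcp_pos: [0.5454, 0.193, 0.228]
eef_rot: [21.2, 89.5, 27.3]
contact_force: [0.7, -0.3, -0.0]
gripper_width: 0.0351
time_s: 24.4
tcp_pos: [0.5933, -0.1332, 0.2223]
eef_rot: [-143.7, 90.0, -137.9]
contact_force: [-0.1, 0.1, 0.2]
gripper_width: 0.0348
time_s: 24.8
tcp_pos: [0.5947, -0.1447, 0.1921]
eef_rot: [-176.4, 89.9, -170.5]
contact_force: [0.1, -0.2, 0.2]
gripper_width: 0.0351
turn rad [ 0.0002 -0.0012  0.0001]
shift cm tool xyz [7.71 0.21 0.02]
(array([493.9, 253.3, 139.1, 207. ,  16.3]), 3004, np.float64(0.07360255873375474))
```

The rack reading has jumped about 10 mm in x, so it may just have been knocked. Take the last cartridge first, then measure the rack again.

```bash
python3 -m creep '[[0,0,0,0.8,0.2,0,40],[0,0,0,2.5,0,0,40],[0,0,0,2.5,0,0,40],[0,0,0,1.5,0,0,40],[0,0,0,0.2,0,0,40],[0,0,0,0,0,0,40],[0,0,0,0,0,0,10],[0,0,0,0,0,0,10]]' 25
python3 -m creep '[[0,0,0,0,0,0,10],[0,0,0,0,0,0,10]]'
python3 -m creep '[[0,0,0,-1,0,0,10],[0,0,0,-2,0,0,10],[0,0,0,-3,0,0,10],[0,0,0,-3,0,0,10],[0,0,0,-1.2,0,0,10],[0,0,0,0,0,0,10]]'
python3 - <<'E'
from h import *
k=rack("side");print(k)
im,d=r.capture("side");cv2.imwrite("pics/s6.png",im)
E
```

```text
time_s: 25.65
tcp_pos: [0.5955, -0.143, 0.1188]
eef_rot: [-6.5, 89.9, -0.6]
contact_force: [0.7, 0.6, 0.4]
gripper_width: 0.0252
time_s: 25.85
tcp_pos: [0.5955, -0.143, 0.1188]
eef_rot: [-5.4, 89.9, 0.5]
contact_force: [-0.4, 2.4, 5.4]
gripper_width: 0.0251
time_s: 26.45
tcp_pos: [0.5954, -0.1432, 0.2215]
eef_rot: [-3.2, 89.8, 2.7]
contact_force: [0.4, -0.4, -0.7]
gripper_width: 0.0254
(array([494. , 252.1, 139. , 206.9,  16. ]), 3003, np.float64(0.0735178565853573))
```

View pics/s6.png

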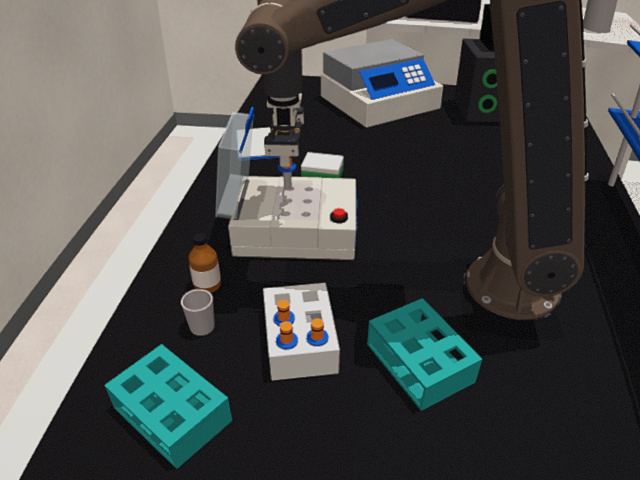

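The rack was knocked about 10 mm towards -x. Its cartridges are still seated at (283,310), (287,333) and (317,330), and all six sleeves are empty. Check the new pose against the seated cartridges.

Run:
```python
from h import *
c="side"; im,d=r.capture(c);hsv=cv2.cvtColor(im,cv2.COLOR_BGR2HSV);P=cloud(c,d)
org=(hsv[...,0]>4)&(hsv[...,0]<20)&(hsv[...,1]>100)&(d>0)&(P[...,2]>.112)&(P[...,2]<.13)&(P[...,1]>.1)&(P[...,0]<.65)
n,l,s,ce=cv2.connectedComponentsWithStats(org.astype(np.uint8))
for k in range(1,n):
    if s[k,4]>20: print(s[k,4],P[l==k].mean(0),P[l==k].max(0)[2])
RO=np.array([.4935,.2525])
for a in((31,62),(31,0),(-31,62),(-31,-62)):print(a,st(*a,121,RO,16.3))
go(st(-31,-62,217,RO,16.3),SY+90)
```

```text
104 [0.5239 0.2654 0.1186] 0.12306498457200174
118 [0.4468 0.3084 0.1187] 0.12287754319742232
112 [0.506  0.326  0.1187] 0.12342953481975248
(31, 62) [0.5059 0.3207 0.121 ]
(31, 0) [0.5233 0.2612 0.121 ]
(-31, 62) [0.4463 0.3033 0.121 ]
(-31, -62) [0.4811 0.1843 0.121 ]
turn rad [-0.0006 -0.0025 -0.0008]
shift cm tool xyz [ 0.08 33.71 -7.83]
```

```bash
python3 -m creep '[[0,0,0,0,1.5,-0.2,10],[0,0,0,0,3,-0.6,10],[0,0,0,0,4,-1,10],[0,0,0,0,4,-1,10],[0,0,0,0,4,-1,10],[0,0,0,0,4,-1,10],[0,0,0,0,4,-1,10],[0,0,0,0,4,-1,10]]'
python3 -m creep '[[0,0,0,0,3,-1,10],[0,0,0,0,1.9,-0.8,10],[0,0,0,0,0.6,-0.2,10],[0,0,0,0,0,0,10],[0,0,0,0,0,0,10]]'
python3 - <<'E'
from h import *
k=rack("side");print(k)
go(st(-31,-62,93.8,np.array([.4935,.2525]),16.3),SY+90)
E
```

```text
time_s: 27.4
tcp_pos: [0.496, 0.135, 0.2185]
eef_rot: [-159.1, 89.9, -153.2]
contact_force: [0.3, 0.9, -2.2]
gripper_width: 0.0254
time_s: 27.9
tcp_pos: [0.4721, 0.1857, 0.219]
eef_rot: [-142.1, 89.9, -136.2]
contact_force: [0.3, -0.1, -1.5]
gripper_width: 0.0251
(array([493.7, 253. , 139.1, 208. ,  16. ]), 2982, np.float64(0.07364877690013942))
turn rad [-0.0007 -0.0006  0.0005]
shift cm tool xyz [12.54 -0.2   0.87]
```

```bash
python3 -m creep '[[0,0,0,1,-0.2,0.85,10],[0,0,0,2.5,0,0,10],[0,0,0,3,0,0,10],[0,0,0,0,0,0,10]]'
python3 - <<'E'
from h import *
go(st(-31,-62,93.8,np.array([.4935,.2525]),16.3),SY+90)
E
```

```text
time_s: 28.35
tcp_pos: [0.4791, 0.1825, 0.1503]
eef_rot: [-152.0, 89.6, -146.3]
contact_force: [-0.4, -0.3, -1.3]
gripper_width: 0.0252
turn rad [-0.0025 -0.0068  0.0036]
shift cm tool xyz [5.65 0.16 0.22]
```

```bash
python3 -m creep '[[0,0,0,1.5,0.1,0,10],[0,0,0,2,0,0,10],[0,0,0,1.2,0,0,10],[0,0,0,0.5,0,0,10],[0,0,0,0.2,0,0,10],[0,0,0,0,0,0,10]]'
python3 -m creep '[[0,0,0,0.2,0,0,10],[0,0,0,0,0,0,10]]'
python3 -m creep '[[0,0,0,0.15,0,0,10],[0,0,0,0,0,0,10]]'
```

```text
time_s: 28.95
tcp_pos: [0.4813, 0.1861, 0.1011]
eef_rot: [12.5, 90.0, 18.4]
contact_force: [-0.2, -1.4, -1.4]
gripper_width: 0.0255
time_s: 29.15
tcp_pos: [0.481, 0.1861, 0.099]
eef_rot: [36.1, 90.0, 42.0]
contact_force: [0.2, 0.4, -3.0]
gripper_width: 0.0257
time_s: 29.35
tcp_pos: [0.4807, 0.1859, 0.0971]
eef_rot: [82.1, 90.0, 87.9]
contact_force: [-0.2, -0.9, -1.4]
gripper_width: 0.0258
```

```bash
python3 -m creep '[[0,0,0,0.2,0,0,10],[0,0,0,0,0,0,10]]'
python3 -m creep '[[0,0,0,0.1,0,0,10],[0,0,0,0,0,0,10]]'
python3 -m creep '[[0,0,0,0.1,0,0,10],[0,0,0,0,0,0,10]]'
```

```text
time_s: 29.55
tcp_pos: [0.4807, 0.1859, 0.0948]
eef_rot: [-153.3, 90.0, -147.4]
contact_force: [-0.0, -0.6, -2.4]
gripper_width: 0.0253
time_s: 29.75
tcp_pos: [0.4808, 0.1859, 0.0939]
eef_rot: [-158.8, 90.0, -152.9]
contact_force: [-0.1, -0.5, -2.1]
gripper_width: 0.0253
time_s: 29.95
tcp_pos: [0.4808, 0.1859, 0.0937]
eef_rot: [-16.2, 90.0, -10.3]
contact_force: [-2.3, -1.1, 6.5]
gripper_width: 0.0252
```

Seated: the plate carries the weight at TCP 0.0937, matching the prediction. Release and rise, then plan closing the lid.

```bash
python3 -m creep '[[0,0,0,-0.1,0,0,40],[0,0,0,0,0,0,40],[0,0,0,0,0,0,40],[0,0,0,-1.5,0,0,40],[0,0,0,-3,0,0,40],[0,0,0,-4,0,0,40],[0,0,0,-4.5,0,0,20],[0,0,0,-4.5,0,0,0]]'
python3 -m creep '[[0,0,0,-4.5,0,0,0],[0,0,0,-4.5,-1,1,0],[0,0,0,-2,-3,2,0],[0,0,0,-1,-4,2,0],[0,0,0,0,-4,2,0],[0,0,0,0,-4,2,0],[0,0,0,0,-4,2,0],[0,0,0,0,0,0,0]]'
python3 - <<'E'
from h import *
im,d=r.capture("side");cv2.imwrite("pics/s7.png",im); print(rack("side"))
hsv=cv2.cvtColor(im,cv2.COLOR_BGR2HSV);P=cloud("side",d)
b=(hsv[...,0]>105)&(hsv[...,0]<125)&(hsv[...,1]>150)&(d>0)&(P[...,2]>.29)&(P[...,0]>.6)&(P[...,1]<-.05)
if b.any(): print("lip",b.sum(),np.median(P[b],0))
p,_=pose();print(p);go(st(146,-30,400),SY+90)
t=np.r_[np.linspace(1.42,0,19)]; rho=212+16*np.cos(t)
X=150-rho*np.cos(t)+8*np.sin(t)+9.5; Z=100+rho*np.sin(t)+8*np.cos(t)
print(np.c_[t,X,Z].round(2)[[0,6,12,18]]); print(np.c_[-np.diff(Z),np.diff(X)].round(0)/10)
E
```

```text
time_s: 30.75
tcp_pos: [0.4805, 0.1857, 0.2707]
eef_rot: [-132.6, 90.0, -126.8]
contact_force: [1.0, 0.4, -0.9]
gripper_width: 0.0241
time_s: 31.55
tcp_pos: [0.6125, -0.0057, 0.3873]
eef_rot: [-154.2, 89.8, -148.5]
contact_force: [0.2, 1.0, -0.1]
gripper_width: 0.0004
(array([493.7, 253.3, 138.9, 207.4,  16. ]), 2786, np.float64(0.07357799522961189))
lip 103 [ 0.6849 -0.128   0.3116]
[ 0.6111 -0.0028  0.3881]
turn rad [-0.0026 -0.0016  0.0002]
shift cm tool xyz [ -1.19 -16.74   8.53]
[[  1.42 135.2  313.17]
 [  0.95  36.64 284.29]
 [  0.47 -38.22 210.25]
 [  0.   -68.5  108.  ]]
[[ 0.1 -1.7]
 [ 0.3 -1.7]
 [ 0.4 -1.7]
 [ 0.6 -1.6]
 [ 0.7 -1.6]
 [ 0.8 -1.5]
 [ 0.9 -1.5]
 [ 1.1 -1.4]
 [ 1.2 -1.3]
 [ 1.3 -1.2]
 [ 1.4 -1.1]
 [ 1.5 -1. ]
 [ 1.6 -0.9]
 [ 1.6 -0.7]
 [ 1.7 -0.6]
 [ 1.7 -0.4]
 [ 1.8 -0.3]
 [ 1.8 -0.1]]
```

View pics/s7.png

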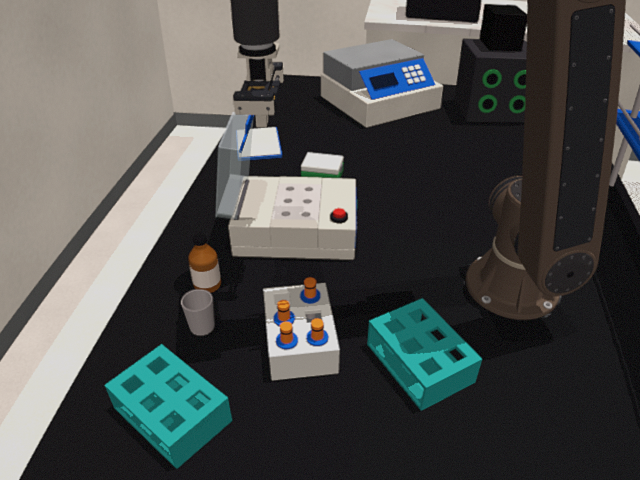

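All four cartridges stand upright in the rack at (283,310), (287,333), (317,330) and (311,290), and the six sleeves are empty. The lid still stands open, with its lip at (249,135). Go behind the lip.

```bash
python3 -m creep '[[0,0,0,-0.5,-3.5,1.8,0],[0,0,0,0,-3.5,1.8,0],[0,0,0,0,-3.5,1.8,0],[0,0,0,0,-3.5,1.8,0],[0,0,0,0,-2.7,1.3,0],[0,0,0,0,0,0,0],[0,0,0,0,0,0,0]]'
python3 - <<'E'
from h import *
go(st(146,-30,316),SY+90)
E
```

```text
time_s: 32.35
tcp_pos: [0.7126, -0.1584, 0.3934]
eef_rot: [160.6, 89.9, 166.5]
contact_force: [-0.7, 0.7, -0.6]
gripper_width: 0.0001
turn rad [-0.0001 -0.0009 -0.0003]
shift cm tool xyz [ 7.74 -0.21  0.03]
```

```bash
python3 -m creep '[[0,0,0,2,-0.2,0,0],[0,0,0,2.5,0,0,0],[0,0,0,2,0,0,0],[0,0,0,1.1,0,0,0],[0,0,0,0,0,0,0]]'
python3 - <<'E'
from h import *
im,d=r.capture("side");cv2.imwrite("pics/s8.png",cv2.resize(im[60:260,180:400],None,fx=3,fy=3))
p,_=pose();print(p);go(st(135.2,-30,313),SY+90)
E
```

```text
time_s: 32.85
tcp_pos: [0.7119, -0.1596, 0.3172]
eef_rot: [165.3, 89.9, 171.2]
contact_force: [-0.6, 0.1, -0.1]
gripper_width: 0.0004
[ 0.7125 -0.1601  0.3187]
turn rad [0.0011 0.0001 0.0003]
shift cm tool xyz [ 0.57 -0.05 -1.02]
```

View pics/s8.png

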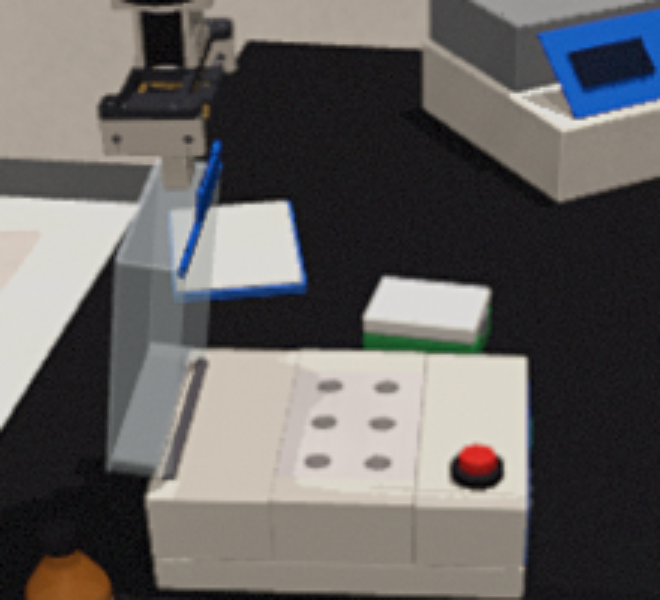

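The fingertip at crop (178,175) is just behind the blue lip at (212,160), with no contact force. Pull the lid along its arc.

```bash
python3 -m creep '[[0,0,0,0.3,0,-0.8,0],[0,0,0,0.3,0,-1.6,0],[0,0,0,0.3,0,-1.7,0],[0,0,0,0.4,0,-1.7,0],[0,0,0,0.6,0,-1.6,0],[0,0,0,0.7,0,-1.6,0],[0,0,0,0.8,0,-1.5,0],[0,0,0,0,0,0,0]]'
python3 - <<'E'
from h import *
im,d=r.capture("side");cv2.imwrite("pics/s9.png",cv2.resize(im[60:260,180:400],None,fx=3,fy=3))
go(st(36.6,-30,284.3),SY+90)
E
```

```text
time_s: 33.7
tcp_pos: [0.607, -0.172, 0.2853]
eef_rot: [0.6, 89.9, 6.5]
contact_force: [1.6, 0.9, 1.4]
gripper_width: 0.0004
turn rad [-0.0002  0.0026  0.0004]
shift cm tool xyz [ 0.15  0.06 -0.38]
```

View pics/s9.png

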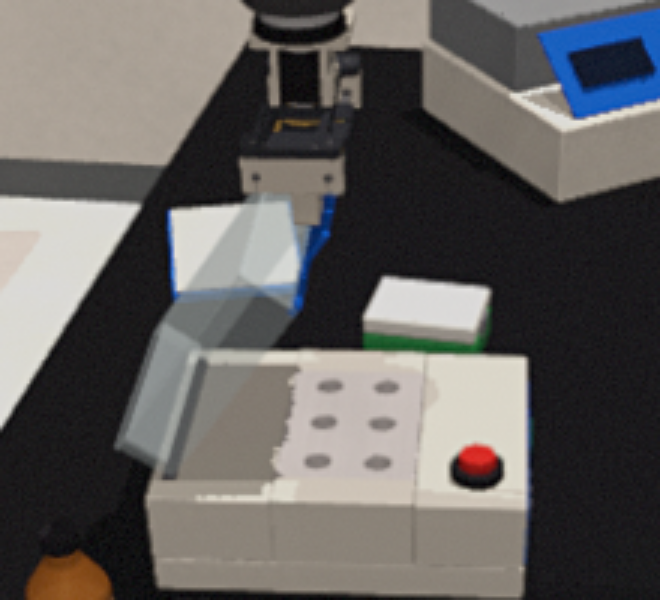

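The lid follows, with the lip on the fingertip at crop (318,225), and the force is small. Continue.

```bash
python3 -m creep '[[0,0,0,1,0,-1.8,0],[0,0,0,1.1,0,-1.4,0],[0,0,0,1.2,0,-1.3,0],[0,0,0,1.3,0,-1.2,0],[0,0,0,1.4,0,-1.1,0],[0,0,0,1.5,0,-1,0],[0,0,0,0,0,0,0]]'
python3 - <<'E'
from h import *
go(st(-38.2,-30,210.3),SY+90)
E
```

```text
time_s: 34.45
tcp_pos: [0.53, -0.1798, 0.2085]
eef_rot: [159.9, 89.9, 165.7]
contact_force: [0.8, 1.1, 0.5]
gripper_width: 0.0002
turn rad [-0.0004 -0.0012 -0.0004]
shift cm tool xyz [-0.18  0.03 -0.01]
```

```bash
python3 -m creep '[[0,0,0,1.4,0,-0.9,0],[0,0,0,1.6,0,-0.7,0],[0,0,0,1.7,0,-0.6,0],[0,0,0,1.7,0,-0.4,0],[0,0,0,1.5,0,-0.3,0],[0,0,0,0,0,0,0]]'
python3 - <<'E'
from h import *
im,d=r.capture("side");cv2.imwrite("pics/s10.png",cv2.resize(im[60:260,180:400],None,fx=3,fy=3))
go(st(-70,-30,108),SY+90)
E
```

```text
time_s: 35.05
tcp_pos: [0.5022, -0.1828, 0.1297]
eef_rot: [177.7, 89.9, -176.4]
contact_force: [1.1, 0.9, 1.1]
gripper_width: 0.0003
turn rad [ 0.0001 -0.0008  0.0003]
shift cm tool xyz [ 2.25  0.06 -0.42]
```

View pics/s10.png

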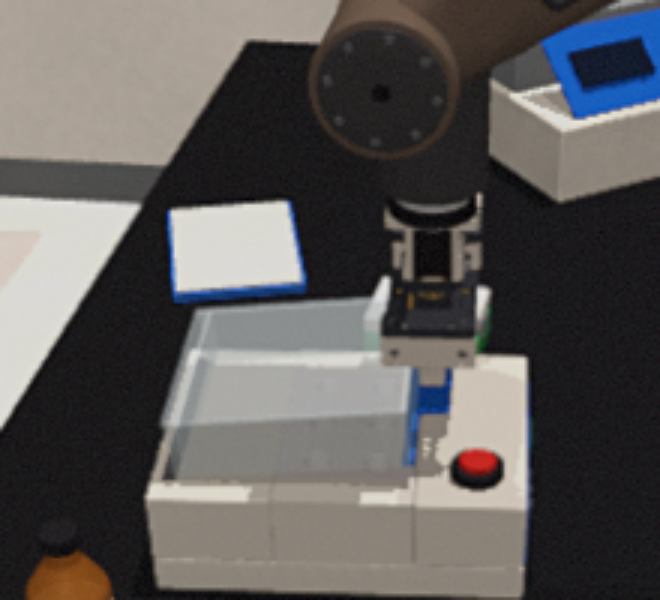

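The lid is almost shut, with the fingertip on the blue lip at crop (433,385). Press it down gently.

```bash
python3 -m creep '[[0,0,0,1,0,-0.3,0],[0,0,0,0.7,0,-0.1,0],[0,0,0,0,0,0,0]]'
python3 -m creep '[[0,0,0,0.4,0,0,0],[0,0,0,0,0,0,0]]'
python3 -m creep '[[0,0,0,0.3,0,0,0],[0,0,0,0,0,0,0]]'
```

```text
time_s: 35.4
tcp_pos: [0.4972, -0.1832, 0.1125]
eef_rot: [167.3, 89.9, 173.2]
contact_force: [-0.2, -0.7, 0.2]
gripper_width: 0.0004
time_s: 35.6
tcp_pos: [0.4976, -0.1833, 0.1088]
eef_rot: [178.2, 90.0, -176.0]
contact_force: [-1.2, -0.4, 1.6]
gripper_width: 0.0003
time_s: 35.8
tcp_pos: [0.4978, -0.1834, 0.1068]
eef_rot: [-91.9, 90.0, -86.0]
contact_force: [-4.6, 1.0, 10.9]
gripper_width: 0.0004
```

```bash
python3 -m creep '[[0,0,0,0.15,0,0,0],[0,0,0,0,0,0,0],[0,0,0,-0.5,0,0,0],[0,0,0,-0.5,0,0,0],[0,0,0,0,0,0,0]]'
python3 - <<'E'
from h import *
im,d=r.capture("side");hsv=cv2.cvtColor(im,cv2.COLOR_BGR2HSV);P=cloud("side",d)
b=(hsv[...,0]>105)&(hsv[...,0]<125)&(hsv[...,1]>150)&(d>0)&(abs(P[...,0]-.5)<.03)&(P[...,1]<-.1)&(P[...,1]>-.26)
print(r.get_state()["contact_force"],b.sum(),np.percentile(P[b][:,2],[10,50,90]))
E
```

```text
time_s: 36.3
tcp_pos: [0.4982, -0.1833, 0.1152]
eef_rot: [-8.7, 89.9, -2.8]
contact_force: [-0.3, -0.1, 0.4]
gripper_width: 0.0005
[ 0.1925  0.1146 -0.4483] 125 [0.1067 0.109  0.1118]
```

The lip stays at 0.109 m with the finger lifted. Back off well clear, wait, and check.

```bash
python3 -m creep '[[0,0,0,-2,0,0,0],[0,0,0,-4,0,0,0],[0,0,0,-4,0,-1,0],[0,0,0,-3,-3,-3,0],[0,0,0,0,-4,-3,0],[0,0,0,0,-4,-2,0],[0,0,0,0,-4,0,0],[0,0,0,0,-4,0,0]]'
python3 -m creep '[[0,0,0,0,-4,0,0],[0,0,0,0,-4,0,0],[0,0,0,0,0,0,0],[0,0,0,0,0,0,0],[0,0,0,0,0,0,0],[0,0,0,0,0,0,0],[0,0,0,0,0,0,0],[0,0,0,0,0,0,0]]'
python3 - <<'E'
from h import *
im,d=r.capture("side");hsv=cv2.cvtColor(im,cv2.COLOR_BGR2HSV);P=cloud("side",d)
t,_=r.capture("top"); cv2.imwrite("pics/f.png",np.hstack([cv2.resize(im[60:400,170:400],None,fx=1.6,fy=1.6),cv2.resize(t[80:420,140:430],(430,544))])[:, :800])
b=(hsv[...,0]>105)&(hsv[...,0]<125)&(hsv[...,1]>150)&(d>0)&(abs(P[...,0]-.5)<.03)&(P[...,1]<-.1)&(P[...,1]>-.26)
print(b.sum(),np.percentile(P[b][:,2],[10,50,90]),rack("side"),r.get_state()["time_s"])
E
```

```text
time_s: 37.15
tcp_pos: [0.4281, -0.3818, 0.2436]
eef_rot: [-9.5, 90.0, -3.7]
contact_force: [0.4, 0.9, 0.7]
gripper_width: -0.0001
time_s: 37.95
tcp_pos: [0.4372, -0.4592, 0.2439]
eef_rot: [-31.8, 90.0, -25.9]
contact_force: [-0.8, -0.3, 0.2]
gripper_width: 0.0006
234 [0.107  0.1095 0.1121] (array([493.7, 253.7, 138.7, 205.6,  16. ]), 2841, np.float64(0.07354104624158056)) 38.1
```

View pics/f.png

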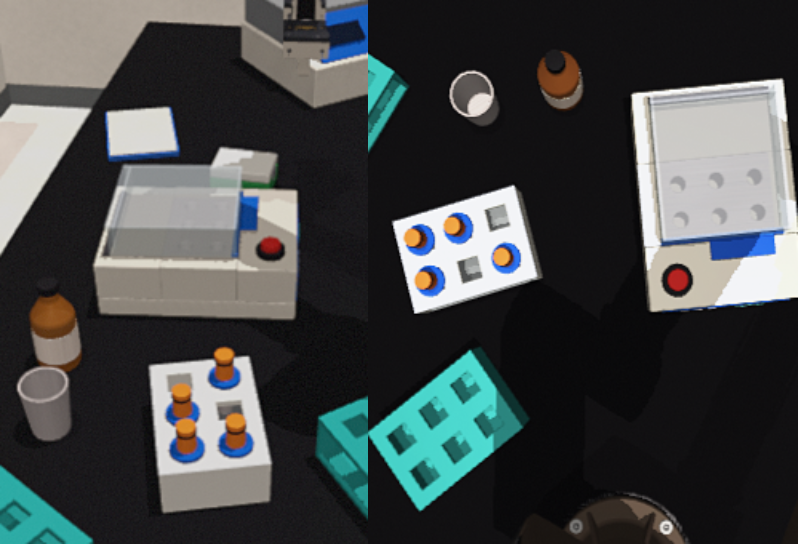

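The lid has stayed shut for over 1.5 s with the robot away, the sleeves are empty, and all four cartridges sit upright with their collars on the white rack. The bystanders haven't moved.

```bash
python3 -c "
from plant import r
print(r.close_job())"
```

```text
the job is handed in; nothing more can be done
None
```

The job is done and handed in at about 38 s of the 210 s allowed. I pressed the red button and the lid sprang fully open. I then moved all four cartridges present (two of the six sleeves were empty from the start) into free cells of the white rack. With the sleeves empty, I swung the lid shut along its arc and pressed the blue lip down (about 11 N at the last reading) until the latch held.

**Last checks:**
- **Lid:** the lip stayed at 0.109 m (108 mm when shut, within measurement error) more than 1.5 s after the finger left it.
- **Cartridges:** all four stand upright with their collars on the rack, and all six sleeves are empty.
- **Bystanders:** the bottle, beaker, tip box and turquoise look-alikes look untouched. I judged this by eye and did not measure it.

**What disagreed:** the rack was found shifted about 10 mm in x before the last placement, while the arm was away from it. I re-measured it and checked it against the seated cartridges before placing. While pressing cartridges down to seat them, I reached up to about 12 N on the rack. Before the knock, its measured position never moved by more than about 1 mm. The top camera's rack reading was blocked by the arm after the start, so I used the side camera for the rack instead.

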